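Close the turn through a core on the test jig and hold for the reading

ROBOT

A 7-joint arm with a two-finger parallel gripper is mounted at the origin on the work surface; the furniture and walls round the work are solid. World frame = base frame: x ahead of the robot, y to its left, z up, the work surface at z = 0. Lengths are in m, angles in rad, forces in N, time in s.
With the tool pointing down it reaches from about 0.4 to 0.875 m from the base axis. Payload 19.3 kg.
Tool frame: the origin (TCP) lies midway between the tips of the shut fingers; the grasp point (between the pads) lies 19 mm behind it (bot.grip_point_offset is the distance from the TCP to the grasp point, in m); z points along the fingers, y is the direction in which the jaws open and shut (so a half turn about z gives the same grasp; the last joint's range is limited). The gripper opens to 85 mm and grips with 20 to 120 N. Pads are 22 mm wide; open, the fingers measure 114 mm over their backs; the gripper's body (76 mm by 85 mm) begins 54 mm behind the grasp point. The pads swing forward as they close: fully open they stand 13 mm farther back than shut.
Start: joints at [-1.324, 0.521, -0.036, 1.599, 0.021, 1.021, -0.113], TCP at [0.195, 0.594, 0.231] pointing down, gripper open.
Joint ranges: [-2.91, 2.91], [-0.3, 2.13], [-1.5, 1.42], [0.17, 2.43], [-1.26, 4.41], [0.16, 1.93], [-2.52, 2.52]. Speed limits (rad/s): [1.89, 1.89, 2.39, 2.39, 3.01, 3.01, 3.01].

INTERFACE

Orientations are given as [roll, pitch, yaw] about the fixed x, y, z axes, in that order (R = Rz(yaw) Ry(pitch) Rx(roll)).
In Python, from workcell import bot, viewer, workorder gives the robot as it stands.
- The arm moves only by the tool move_arm, never from a script. Its argument "plan" is a list of rows, each a list of 6 numbers: the shift along the tool's x, y, z scaled (see below), then the turn, a rotation vector about the tool's x, y, z scaled (see below). A call has 1 to 5 rows; each row shifts and turns the commanded pose from where the row before left it, along the tool's axes as they then stand; what a row does not reach is not made up. The controller multiplies each number of a shift by 0.025 m and each number of a turn by pi rad. A row lasts 1/10 s, in which the tool goes at most 50 mm and 8.59 degrees, less where a joint would pass 70% of its speed; a pose out of reach is approached as far as the arm can. A call with a number of a shift or a turn outside -1 to 1 is refused whole. A call with a gripper value outside its range is refused whole. "claw" is the closure, from -1 (fully open) to 1 (shut), so that 0 is half open, set as the call begins (left out, the last holds). The fingers move at their own pace and stop on an object; "force" is the grip in N (left out, the last holds). Time passes only in rows, so rows that do not move let the fingers close. It gives the time, the measured TCP pose, the force and the opening at its end, in the units of the state.
- bot.observe(): the state, without advancing time (a new reading comes with each control period).
- viewer.grab_frame(name): name is "scene" or "top" or "wrist"; returns the picture (384x512x3 uint8, red, green, blue); there is no depth.
- viewer.camera_info(name): a dict with "K" (3x3 intrinsics, pixels), "R" (3x3) and "t" (3): a world point X has camera coordinates R X + t. Camera axes: x right, y down, z forward; pixel columns grow to the right and rows downward; lengths in m; the calibration is good to about 2 mm. A picture is of the moment at which its call begins: read the wrist's pose just before it. camera_info takes no time and is no camera call; for the wrist camera it gives the pose at the moment of the call.
- workorder.job_done(): hands the job in, once; it reports no verdict.
The state is a dict: "clock": time; "qpos": joint angles; "qd": joint speeds; "joint_efforts": joint torques, N m; "position": TCP position; "tool_rot": TCP orientation; "force": force on the tool from outside, world axes, zero at the start; "moment": the same for the moment, N m; "grip_width": finger opening in m.
Only numpy, scipy, OpenCV 4.12 (cv2) and the standard library are available. Lean on these libraries where they do the work, as an engineer would, in place of code of your own. Each camera call takes 0.05 s, during which the arm holds its last target.

TASK

Test the small bare steel core on the one-turn core jig: slip the core over the jig's white centre bush so that it lies flat on the seat, take the open hinged contact leaf by its handle bar and turn it right over so that its brass contact faces down on the sprung pin, then press the leaf down against the spring until it lands on the two stop pillars. Finish while holding the leaf with the gripper's fingers firmly down on its stops, so that the reading can be taken; leave the other things on the bench where they are.

Things in the scene. Friction and masses are not known exactly. Their poses are not given: they have to be found in the camera images.
- core_mid (a point): centre (half-way up) of the core to test: a bare grey strip-wound steel ring, outside diameter 56 mm, bore 28 mm, 20 mm high, about 0.2 kg, lying flat on the bench with its z axis up. It is the smallest bare core here (the others are 80 mm across). Grasp it across the rim.
- jig: the core test jig, fixed; origin on the bench under the seat's centre; local +x points from seat to hinge, local y lies along the hinge. Grey base, top 16 mm high, local x -52 to 86 mm, y -50 to 50 mm. Two steel stop pillars, 10 mm diameter, tops 58 mm above the bench, at local x -36, y -18 and 18 mm; hinge lugs at x 50 mm. Beside the core in local +y and -y is free room for fingers.
- jig_seat (a point): centre of the seat's top face, 22 mm above the bench (axes as the jig): a black disc of 48 mm diameter, so the core overhangs it. The core's centre ends 10 mm above this point. From it rises a white bush, 23 mm diameter, 21 mm high, tapered top, which the core slips over; out of the bush comes the sprung brass pin, 10 mm diameter, round tip 40 mm above the seat when free.
- jig_hinge (a point): point on the leaf's hinge axis midway between the lugs: 50 mm from the seat's centre along local +x, 62 mm above the bench. The level hinge axis is this frame's y axis (axes as the jig).
- leaf_bar (a point): middle of the leaf's handle: a round black bar, 11 mm diameter, 50 mm long, parallel to the hinge axis and 124 mm from it, 26 mm of open space between bar and leaf plate. An upright gripper can pinch it across and follow the whole swing, the bar turning between the fingers. Closed, it is 62 mm above the bench at local x -74 mm of the jig.
- leaf (a joint): angle (rad) of the contact leaf, an aluminium plate 86 x 48 x 8 mm, brass button on its inner face, 50 mm from the hinge. 0 = closed, level on the stop pillars; grows as it swings up and over; 3.0 = folded back to the jig's local +x side, button up. Starts at 2.4 to 2.95. A stiff hinge (0.11 N m) keeps it where it is left. Closing, the button meets the sprung pin at about 0.16.
- plunger (a joint): how far (m) the sprung brass pin is pushed in: 0 = free, about 0.0075 when the leaf lies on its stops. The spring pushes back with 7 N at first and nearly 12 N at the stops; at the handle bar this takes about 5 to 6 N. When let go, the spring lifts the leaf off its stops.
- big_core: bystander: larger bare core, 80 mm across, 26 mm high, origin under its centre; leave it alone
- small_toroid: bystander: small wound toroid with lead ends, about 70 mm across, 58 mm high, origin under its centre; leave it alone
- cup: bystander: blue plastic cup with ferrules, 71 mm across, 41 mm high, origin under its centre; leave it alone
- bottle: bystander: brown glue bottle, 51 mm across, 140 mm high, origin under its centre; leave it alone
There are look-alikes about, which are no part of the job. What is shaped like the part that bears core_mid but green is not meant.

How it is judged:
By the outcome, as a careful person would: the job done as asked, in the order asked, and still so for the second after the job is handed in, while the arm keeps its last pose, push and grip.
It also fails if it takes over 48 s, if anything falls off the work surface, if the arm or the gripper's body presses on something with over 40 N, if the wrist force passes 120 N, or if a joint passes its speed limit or range.

## Working session

There is one attempt and no reset: what is moved stays moved. The work goes in short steps, Python scripts to look and compute and a tool call to move; the robot and the scene stay as the last step left them, time stands still between calls to the robot, and variables do not carry over. Pictures are saved under pics/ and viewed, and the job is handed in when it is done.

Besides the shell and the picture viewer there is one more tool, called after "Request:" as name(argument=value, ...) on one line, values as JSON. move_arm: Moves the arm, as the interface text tells. Shifts and turns lie within -1 to 1; 1 stands for 0.025 m of shift or pi rad of turn. Its arguments: {"type":"object","properties":{"plan":{"type":"array","items":{"type":"array","items":{"type":"number"}}},"claw":{"type":"number"},"force":{"type":"number"}},"required":["plan"]}

```bash
ls; mkdir -p pics
python3 - <<'E'
from workcell import bot, viewer, workorder
import cv2
o=bot.observe();print(o['clock'],o['position'],o['tool_rot'],o['grip_width'],o['force'])
for n in ['scene','top','wrist']:
    f=viewer.grab_frame(n);cv2.imwrite(f'pics/{n}0.png',f[:,:,::-1])
    c=viewer.camera_info(n);print(n,c['K'].tolist() if hasattr(c['K'],'tolist') else c['K'],c['R'],c['t'])
E
```

```text
pics
0.0 [0.19462769 0.59356622 0.23071846] [-3.14045922e+00  8.37326740e-05  2.82480606e+00] 0.08550718305801637 [-0.17065557 -0.07055325 -1.08505334]
scene [[476.3614960174896, 0.0, 266.3382045819943], [0.0, 476.3614960174896, 200.9977938977614], [0.0, 0.0, 1.0]] [[-0.99479773 -0.10147619  0.00894778]
 [-0.08508602  0.77938612 -0.6207396 ]
 [ 0.05601652 -0.61827167 -0.78396574]] [ 0.55461876 -0.07222721  1.32868414]
top [[370.18465999765135, 0.0, 256.2700751097174], [0.0, 370.18465999765135, 195.34238089551084], [0.0, 0.0, 1.0]] [[-2.08212379e-03 -9.99997271e-01 -1.05934087e-03]
 [-9.89492804e-01  2.21339636e-03 -1.44565184e-01]
 [ 1.44567134e-01  7.47207558e-04 -9.89494712e-01]] [0.20680641 0.51199722 1.00411842]
wrist [[316.00633717723935, 0.0, 252.60208182307812], [0.0, 316.00633717723935, 188.81693666152916], [0.0, 0.0, 1.0]] [[ 0.31166029  0.95019202 -0.0017316 ]
 [ 0.91045021 -0.29810256  0.28673208]
 [ 0.27193434 -0.09093954 -0.95800924]] [-0.62398542 -0.03766852  0.37976679]
```

View pics/scene0.png

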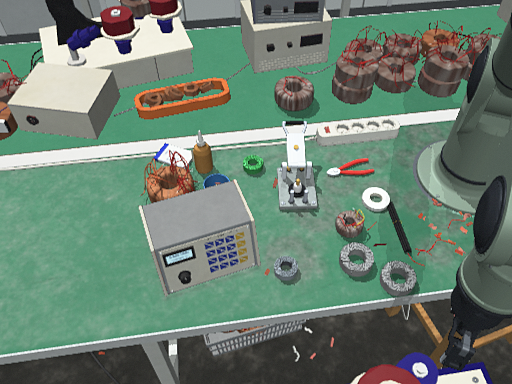

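View pics/top0.png

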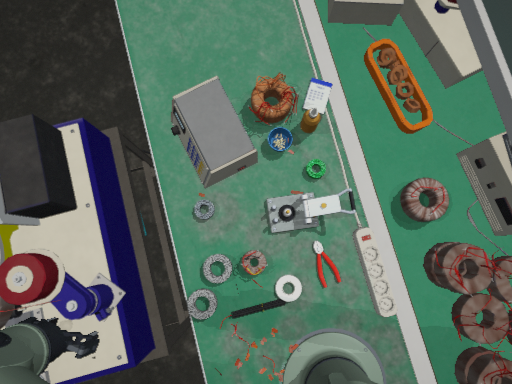

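View pics/wrist0.png

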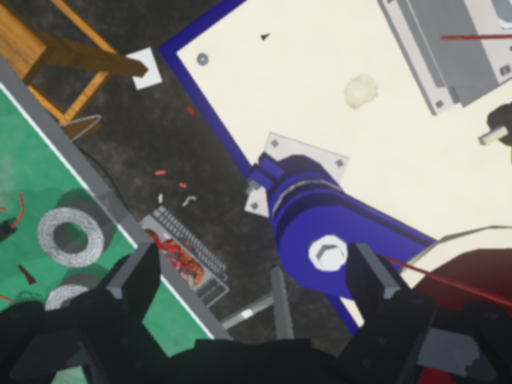

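Candidates in the top view are a small grey ring at (204,210), large grey rings at (217,269) and (202,304), and a green ring at (316,169). The small bare grey ring at (204,210) fits the description. I'll confirm it in a crop and measure.

```bash
cat > h.py <<'E'
import numpy as np,cv2
from workcell import bot, viewer, workorder
def proj(c,X):
    p=c['K']@(np.array(c['R'])@np.array(X)+np.array(c['t']));return p[:2]/p[2]
def ray(c,uv,z):
    R=np.array(c['R']);t=np.array(c['t']);K=np.array(c['K'])
    C=-R.T@t;d=R.T@np.linalg.solve(K,[uv[0],uv[1],1.]);s=(z-C[2])/d[2];return C+s*d
E
python3 - <<'E'
from h import *
im=cv2.imread('pics/top0.png');sc=cv2.imread('pics/scene0.png')
a=cv2.resize(im[190:230,184:224],(400,400),interpolation=cv2.INTER_CUBIC)
b=cv2.resize(im[170:250,250:370],(600,400),interpolation=cv2.INTER_CUBIC)
cv2.imwrite('pics/cropA.png',a);cv2.imwrite('pics/cropB.png',b)
cv2.imwrite('pics/cropC.png',cv2.resize(sc[110:220,260:340],(480,660)[::1],interpolation=cv2.INTER_CUBIC)[:600])
cv2.imwrite('pics/cropD.png',cv2.resize(sc[245:290,260:310],(500,450),interpolation=cv2.INTER_CUBIC))
c=viewer.camera_info('top')
for n,uv,z in [('core',(204,210),.02),('bush',(287,212),.05),('big',(217,269),.026),('green',(316,169),.02),('bar',(349,201),.1)]: print(n,ray(c,uv,z))
E
```

```text
core [0.47316829 0.35448431 0.02      ]
bush [0.46393208 0.12096543 0.05      ]
big [0.30857841 0.31468465 0.026     ]
green [0.59152602 0.0329286  0.02      ]
bar [ 0.48766809 -0.03870953  0.1       ]
```

View pics/cropA.png

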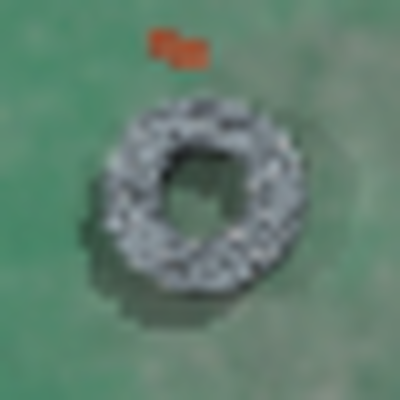

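View pics/cropB.png

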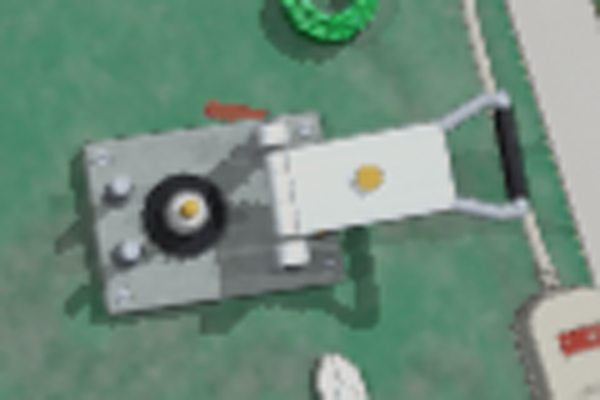

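View pics/cropC.png

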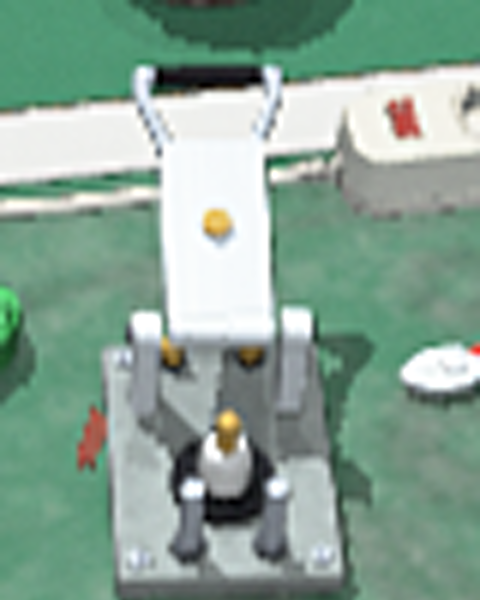

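View pics/cropD.png

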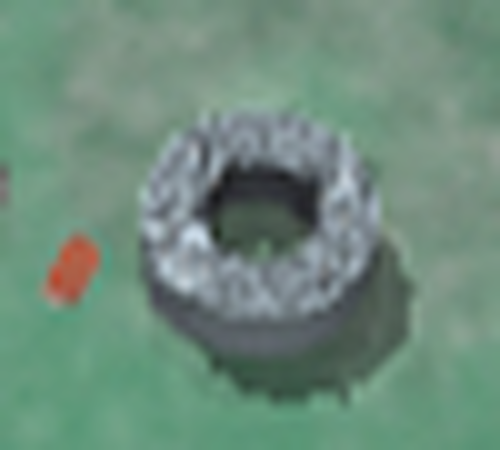

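The crops confirm it: the small bare grey ring (top view 204,210) is the core. The jig's leaf is folded back with the button up, and the bar is at about (351,201). Next I'll get precise geometry.

Run:
```python
from h import *
im=cv2.imread('pics/top0.png');sc=cv2.imread('pics/scene0.png')
T=viewer.camera_info('top');S=viewer.camera_info('scene')
def cr(x,y,): return (250+x/5-.4,170+y/5-.4)
cs=[cr(88,145),cr(110,312),cr(343,280),cr(318,115)]
P=np.array([ray(T,u,.016)[:2] for u in cs]);print('corners',P)
ax=(P[2]-P[1]+P[3]-P[0]);ay=(P[3]-P[2]+P[0]-P[1]);print('yaw x',np.arctan2(ax[1],ax[0]),'from y',np.arctan2(ay[1],ay[0]),np.linalg.norm(ax)/2,np.linalg.norm(ay)/2,'mid',P.mean(0))
# seat disc: dark blob
def blob(img,box,f):
    x0,y0,x1,y1=box;m=f(img[y0:y1,x0:x1].astype(int)).astype(np.uint8)
    n,l,st,ce=cv2.connectedComponentsWithStats(m);i=1+np.argmax(st[1:,4]);mm=(l==i).astype(np.uint8)
    c=max(cv2.findContours(mm,cv2.RETR_EXTERNAL,cv2.CHAIN_APPROX_NONE)[0],key=cv2.contourArea)
    return cv2.fitEllipse(cv2.convexHull(c)+np.array([x0,y0])), st[i]
e,s=blob(im,(274,198,300,226),lambda a:a.max(2)<60);print('seat top',e,s,ray(T,e[0],.022))
# core
g=lambda a:(np.ptp(a,axis=2)<30)&(a.mean(2)>90)
def ring(img,box,cam,name,z):
    x0,y0,x1,y1=box;m=((img[...,1].astype(int)-img[...,2])<22)&(img.mean(2)>85);m=m[y0:y1,x0:x1].astype(np.uint8)
    m=cv2.morphologyEx(m,cv2.MORPH_CLOSE,np.ones((3,3),np.uint8))
    n,l,st,ce=cv2.connectedComponentsWithStats(m);i=1+np.argmax(st[1:,4])
    c=cv2.findContours((l==i).astype(np.uint8),cv2.RETR_EXTERNAL,cv2.CHAIN_APPROX_NONE)[0][0]
    e=cv2.fitEllipse(cv2.convexHull(c)+np.array([x0,y0]));print(name,e,ray(cam,e[0],z))
ring(im,(190,196,220,224),T,'core top',.02)
ring(sc,(268,252,305,284),S,'core scene',.02)
# scene seat: crop C scale 6, offset 260,110
for n,x,y,z in [('pinTip',228,418,.062),('pillarL',193,490,.058),('pillarR',278,488,.058),('barL',160,76,.1),('barR',262,76,.1)]:
    u=(260+x/6-.4,110+y/6-.4);print(n,u,ray(S,u,z))
for n,x,y,z in [('pinTip',190,209,.062),('pillar1',119,187,.058),('pillar2',127,252,.058)]:
    print(n,ray(T,cr(x,y),z))
# bar triangulate
def tri(u,v):
    A=[];b=[]
    for c,p in((T,u),(S,v)):
        M=np.array(c['K'])@np.c_[np.array(c['R']),np.array(c['t'])]
        for k in(0,1): r=p[k]*M[2]-M[k];A.append(r[:3]);b.append(-r[3])
    return np.linalg.lstsq(np.array(A),np.array(b),rcond=None)[0]
# bar ends (left in scene == top of top view?) 
u1=cr(501,108);u2=cr(516,200);v1=(260+160/6-.4,110+76/6-.4);v2=(260+262/6-.4,110+76/6-.4)
for a,b in((u1,v1),(u2,v2)):
    X=tri(a,b);print('bar',X,proj(T,X)-a,proj(S,X)-b)
```

```text
corners [[0.50604545 0.17439266]
 [0.41060281 0.16254528]
 [0.42840915 0.03019748]
 [0.5231561  0.04207778]]
yaw x -1.4396237308697672 from y 0.12411678471722469 0.1334780220139275 0.0958319948003424 mid [0.46705338 0.1023033 ]
seat top ((286.4709777832031, 212.6239776611328), (15.63908863067627, 15.9382963180542), 54.99344253540039) [  5   7  16  16 137] [0.46496633 0.12018068 0.022     ]
core top ((204.49314880371094, 212.15562438964844), (21.27809715270996, 27.082304000854492), 171.64691162109375) [0.467009   0.35296966 0.02      ]
core scene ((283.8460693359375, 266.3919677734375), (25.105056762695312, 46.70090866088867), 110.2664566040039) [0.47985515 0.35800307 0.02      ]
pinTip (297.6, 179.26666666666668) [0.46452601 0.12068301 0.062     ]
pillarL (291.7666666666667, 191.26666666666668) [0.47679538 0.15916352 0.058     ]
pillarR (305.93333333333334, 190.9333333333333) [0.44099787 0.15413789 0.058     ]
barL (286.2666666666667, 122.26666666666667) [ 0.5084341  -0.04989351  0.1       ]
barR (303.2666666666667, 122.26666666666667) [ 0.4619364  -0.05509997  0.1       ]
pinTip [0.4643689  0.12029528 0.062     ]
pillar1 [0.47698658 0.15874699 0.058     ]
pillar2 [0.44127389 0.15469224 0.058     ]
bar [ 0.50952987 -0.03867378  0.11064678] [-0.12914264  0.98436667] [-0.55075046 -0.17424733]
bar [ 0.46272764 -0.04524106  0.10908012] [-0.0603239   0.44998013] [-0.25171269 -0.07214779]
```

```bash
cat >> h.py <<'E'
def tri(cs,us):
    A=[];b=[]
    for c,p in zip(cs,us):
        M=np.array(c['K'])@np.c_[np.array(c['R']),np.array(c['t'])]
        for k in(0,1): r=p[k]*M[2]-M[k];A.append(r[:3]);b.append(-r[3])
    return np.linalg.lstsq(np.array(A),np.array(b),rcond=None)[0]
from scipy.spatial.transform import Rotation as Ro
def go(target,o=None):
    o=o or bot.observe();R=Ro.from_euler('xyz',o['tool_rot']).as_matrix()
    d=R.T@(np.array(target)-o['position']);print('units',np.round(d/.025,3),'at',np.round(o['position'],4),'rot',np.round(o['tool_rot'],3))
E
python3 - <<'E'
from h import *
T=viewer.camera_info('top');S=viewer.camera_info('scene');W=viewer.camera_info('wrist')
print('core',ray(T,(203.95,208.75),.02),ray(S,(285.8,265.7),.02))
print('box corner',tri([T,S],[(207,185),(240,183)]),tri([T,S],[(207,185),(243,211)]))
print('floor corner',ray(S,(258,268),0))
o=bot.observe()
C=-W['R'].T@W['t'];R=Ro.from_euler('xyz',o['tool_rot']).as_matrix();print('cam in tool',R.T@(C-o['position']))
go([.474,.355,.15])
E
```

```text
core [0.47674324 0.35469216 0.02      ] [0.47543387 0.35564643 0.02      ]
box corner [0.55302352 0.3153088  0.25287044] [0.55498277 0.32522542 0.17338198]
floor corner [0.54111414 0.35715043 0.        ]
cam in tool [ 0.07271276 -0.00023854 -0.1426608 ]
units [-13.592  -5.589   3.241] at [0.1946 0.5937 0.2309] rot [-3.141  0.     2.825]
```

Request:
move_arm(plan=[[-0.97,-0.4,0.1,0,0,0],[-0.97,-0.4,0.1,0,0,0],[-0.97,-0.4,0.1,0,0,0],[-0.97,-0.4,0.1,0,0,0],[-0.97,-0.4,0.1,0,0,0]], claw=-1)

```text
clock: 0.65
position: [0.295, 0.5077, 0.2185]
tool_rot: [-3.141, -0.0, 2.825]
force: [0.8, -0.5, 0.0]
grip_width: 0.0849
```

Request:
move_arm(plan=[[-0.97,-0.4,0.2,0,0,0],[-0.97,-0.4,0.2,0,0,0],[-0.97,-0.4,0.2,0,0,0],[-0.97,-0.4,0.2,0,0,0],[-0.97,-0.4,0.2,0,0,0]])

```text
clock: 1.15
position: [0.3947, 0.4224, 0.1935]
tool_rot: [-3.141, -0.0, 2.825]
force: [0.2, 0.5, -0.2]
grip_width: 0.0853
```

Request:
move_arm(plan=[[-0.97,-0.4,0.2,0,0,0],[-0.97,-0.4,0.2,0,0,0],[-0.97,-0.4,0.2,0,0,0],[-0.97,-0.4,0.2,0,0,0],[0,0,0,0,0,0]])

```text
clock: 1.65
position: [0.4761, 0.3518, 0.173]
tool_rot: [-3.14, 0.001, 2.82]
force: [-0.8, 0.5, -0.3]
grip_width: 0.0854
```

Run:
```python
from h import *
W=viewer.camera_info('wrist')
f=viewer.grab_frame('wrist');cv2.imwrite('pics/w1.png',f[:,:,::-1])
o=bot.observe();print(o['clock'],o['qpos'],o['force'],np.abs(o['qd']).max());go([.476,.355,.012-.019]);print(proj(W,[.476,.355,.02]))
import pickle;pickle.dump(W,open('w1.pkl','wb'))
```

```text
1.7 [-0.74748178  0.53602706  0.00979558  1.74653545 -0.00588479  0.86003568
  0.51601099] [ 0.08120049 -0.14921984 -0.55190686] 0.03688456690255997
units [-0.033  0.08   7.21 ] at [0.4747 0.3535 0.1733] rot [-3.14  -0.     2.822]
[256.55938485 171.89016881]
```

View pics/w1.png

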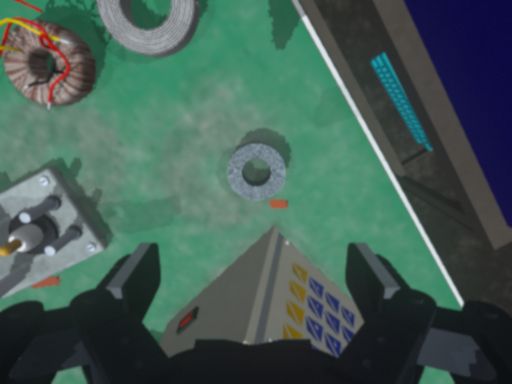

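The wrist view shows the core at (257,171), matching its prediction of (257,172). The instrument box's corner is at (275,228), so I'll check its position before descending.

```bash
python3 - <<'E'
from h import *;import pickle
T=viewer.camera_info('top');S=viewer.camera_info('scene');W=pickle.load(open('w1.pkl','rb'))
im=cv2.imread('pics/w1.png')
X=tri([T,W],[(206,185),(275,228)]);print(X,proj(T,X),proj(W,X),proj(S,X))
# core ellipse
m=((im[...,1].astype(int)-im[...,2])<22)&(im.mean(2)>70);m=m[135:205,220:295].astype(np.uint8);m=cv2.morphologyEx(m,cv2.MORPH_OPEN,np.ones((3,3),np.uint8))
n,l,st,ce=cv2.connectedComponentsWithStats(m);i=1+np.argmax(st[1:,4])
c=cv2.findContours((l==i).astype(np.uint8),cv2.RETR_EXTERNAL,cv2.CHAIN_APPROX_NONE)[0][0]
e=cv2.fitEllipse(cv2.convexHull(c)+np.array([220,135]));print(e,ray(W,(257,168),.02),ray(W,e[0],.02),ray(W,e[0],.015))
for z in (.05,.1,.12,.15):print(ray(W,(275,228),z),ray(W,(305,340),z))
E
python3 -c "
import cv2;a=cv2.imread('pics/w1.png');cv2.imwrite('pics/w1c.png',cv2.resize(a[130:240,210:310],(700,770))[:600])"
```

```text
[ 0.54955806  0.35325359 -0.00625831] [206.14886233 185.12009794] [275.64902886 228.26376815] [254.70602332 267.59831497]
((255.3653106689453, 167.5543975830078), (55.46750259399414, 65.33070373535156), 174.93898010253906) [0.47249648 0.35659674 0.02      ] [0.47158815 0.35524802 0.02      ] [0.47268072 0.35491675 0.015     ]
[0.52420416 0.35654136 0.05      ] [0.65268619 0.348808   0.05      ]
[0.50213942 0.35998475 0.1       ] [0.60643467 0.3537072  0.1       ]
[0.49331352 0.36136211 0.12      ] [0.58793406 0.35566688 0.12      ]
[0.48007468 0.36342814 0.15      ] [0.56018315 0.3586064  0.15      ]
```

View pics/w1c.png

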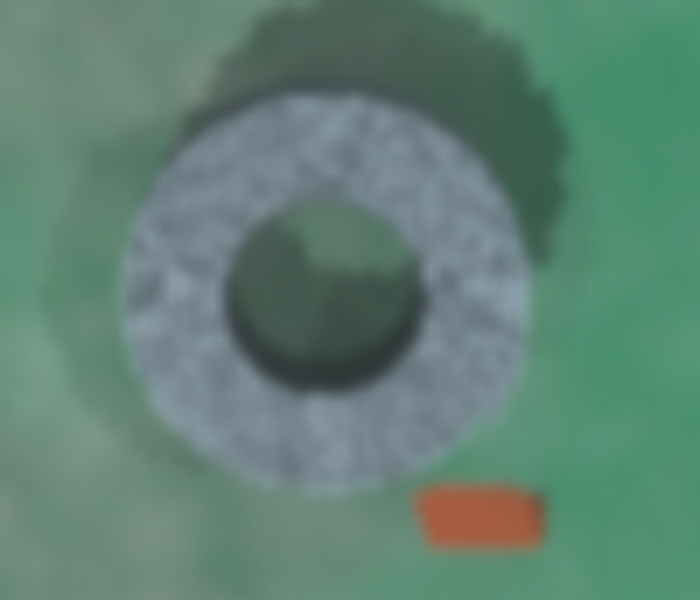

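The box's floor corner is at (0.550, 0.353), 75 mm from the core and clear of the fingers. Descending to grasp.

Request:
move_arm(plan=[[0,0.04,1,0,0,0],[0,0.04,1,0,0,0],[0,0,1,0,0,0],[0,0,1,0,0,0],[0,0,1,0,0,0]])

```text
clock: 2.2
position: [0.4735, 0.3579, 0.0479]
tool_rot: [3.141, -0.0, 2.826]
force: [0.3, 0.6, 0.6]
grip_width: 0.0854
```

Request:
move_arm(plan=[[0,0,0.9,0,0,0],[0,0,0.6,0,0,0],[0,0,0.4,0,0,0],[0,0,0,0,0,0]])

```text
clock: 2.6
position: [0.4737, 0.357, 0.0005]
tool_rot: [-3.14, -0.001, 2.825]
force: [-0.5, 0.6, 0.2]
grip_width: 0.0855
```

Request:
move_arm(plan=[[0,0,0,0,0,0],[0,0,0,0,0,0],[0,0,0,0,0,0],[0,0,0,0,0,0],[0,0,0,0,0,0]], claw=1, force=40)

```text
clock: 3.1
position: [0.4748, 0.3573, 0.0025]
tool_rot: [3.14, 0.001, 2.825]
force: [-3.1, -2.2, 7.7]
grip_width: 0.0539
```

Request:
move_arm(plan=[[0,0,-0.04,0,0,0],[0,0,0,0,0,0]])

```text
clock: 3.3
position: [0.4745, 0.3571, 0.0028]
tool_rot: [3.141, 0.0, 2.825]
force: [0.1, 0.7, -2.7]
grip_width: 0.0536
```

Run:
```python
from h import *
f=viewer.grab_frame('wrist');cv2.imwrite('pics/w2.png',f[:,:,::-1])
o=bot.observe();print(o['clock'],o['position'],o['force'],o['grip_width'])
```

```text
3.35 [0.47444944 0.35706092 0.00262401] [-0.2926677  -0.62532205 -2.17717964] 0.05366271652432775
```

View pics/w2.png

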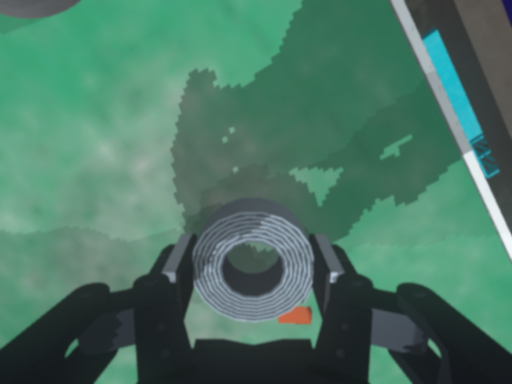

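The core is gripped, with its top face centred at about (253,267). Lifting it and measuring its offset in the hand.

Request:
move_arm(plan=[[0,0,-0.4,0,0,0],[0,0,-0.8,0,0,0],[0,0,-1,0,0,0],[0,0,-1,0,0,0],[0,0,-0.8,0,0,0]])

```text
clock: 3.85
position: [0.4745, 0.3571, 0.1044]
tool_rot: [3.141, 0.001, 2.825]
force: [1.4, 0.6, -1.7]
grip_width: 0.0537
```

Run:
```python
from h import *
W=viewer.camera_info('wrist');o=bot.observe()
f=viewer.grab_frame('wrist');cv2.imwrite('pics/w3.png',f[:,:,::-1])
cv2.imwrite('pics/w3c.png',cv2.resize(f[190:350,170:340,::-1],(680,640))[:600])
R=Ro.from_euler('xyz',o['tool_rot']).as_matrix()
print(o['position'],o['tool_rot'],o['grip_width'],o['force'])
zt=o['position'][2]-.0025+.02
for uv in [(253,267),(253,266),(254,268)]:
  X=ray(W,uv,zt);print(X,R.T@(X-o['position']))
for s in(-1,1):print('ref',proj(W,o['position']+R@np.array([0,s*.028,-.0175])))
```

```text
[0.47454025 0.35705531 0.10439516] [3.14068796e+00 5.62209949e-04 2.82458726e+00] 0.05371808602000217 [ 1.38995071  0.5808052  -1.73995951]
[0.47557913 0.35653963 0.12189516] [-0.00115771 -0.00015031 -0.0174995 ]
[0.47510109 0.35669631 0.12189516] [-0.00065464 -0.00015046 -0.01749978]
[0.47619755 0.35680738 0.12189516] [-0.00166185  0.00029687 -0.01749881]
ref [190.50046048 264.67207651]
ref [316.19635825 264.71907194]
```

View pics/w3c.png

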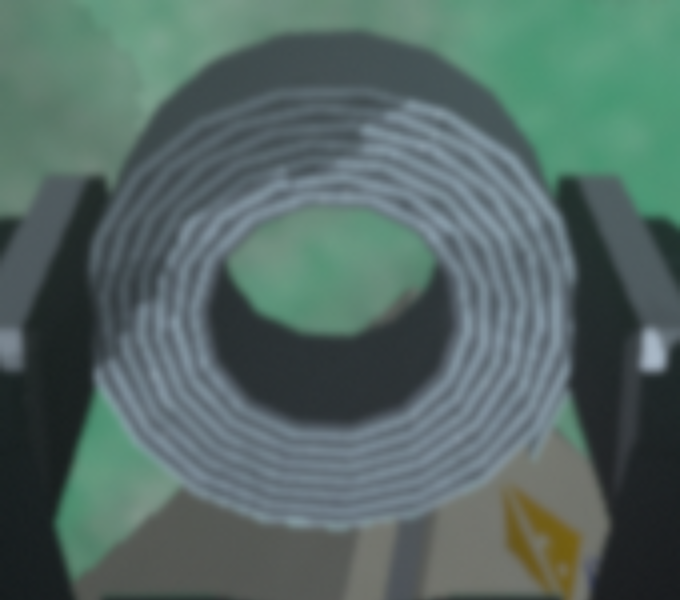

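Run:
```python
from h import *
o=bot.observe();d=(np.array([.4643,.1218])-o['position'][:2])/10/.025;y=o['tool_rot'][2]
for k in range(10):
    print(np.round([d@[np.cos(y),np.sin(y)],d@[np.sin(y),-np.cos(y)]],2),round(y,3)); 
    if k<8:y-=1.127/8
print(1.127/8/np.pi)
```

```text
[-0.25 -0.91] 2.824
[-0.38 -0.87] 2.684
[-0.5  -0.81] 2.543
[-0.6  -0.73] 2.402
[-0.7  -0.64] 2.261
[-0.78 -0.53] 2.12
[-0.85 -0.42] 1.979
[-0.9  -0.29] 1.838
[-0.93 -0.16] 1.697
[-0.93 -0.16] 1.697
0.044841905216141516
```

Request:
move_arm(plan=[[-0.25,-0.91,0,0,0,0.0448],[-0.38,-0.87,0,0,0,0.0448],[-0.5,-0.81,0,0,0,0.0448],[-0.6,-0.73,0,0,0,0.0448],[-0.7,-0.64,0,0,0,0.0448]])

```text
clock: 4.4
position: [0.4685, 0.2378, 0.1027]
tool_rot: [3.141, -0.0, 2.115]
force: [-0.7, 0.1, -1.6]
grip_width: 0.0534
```

Request:
move_arm(plan=[[-0.78,-0.53,0,0,0,0.0448],[-0.85,-0.42,0,0,0,0.0448],[-0.9,-0.29,0,0,0,0.0448],[-0.93,-0.16,0,0,0,0],[0,0,0,0,0,0]])

```text
clock: 4.9
position: [0.4641, 0.1414, 0.1027]
tool_rot: [-3.141, 0.001, 1.695]
force: [-1.5, 0.3, -1.8]
grip_width: 0.0533
```

Run:
```python
from h import *;import pickle
W=viewer.camera_info('wrist');o=bot.observe();pickle.dump(W,open('w4.pkl','wb'))
f=viewer.grab_frame('wrist');cv2.imwrite('pics/w4.png',f[:,:,::-1])
t=viewer.grab_frame('top');cv2.imwrite('pics/t4.png',cv2.resize(t[150:260,230:380,::-1],(750,550)))
print(o['clock'],o['position'],o['tool_rot'],o['grip_width'],o['force'],np.abs(o['qd']).max())
go([.4643,.1218,.1044])
for n,l in [('pinTip',(.4645,.1205,.062)),('p1',(.477,.159,.058)),('p2',(.4412,.1545,.058)),('seat',(.4645,.1205,.022))]: print(n,proj(W,l))
```

```text
4.9 [0.46414867 0.14137994 0.10275   ] [-3.14136549e+00  8.11699588e-04  1.69538916e+00] 0.053312670220726235 [-1.49624373  0.31105689 -1.79855985] 0.035678608607064274
units [-0.889 -0.121 -0.07 ] at [0.4645 0.1442 0.1027] rot [ 3.141 -0.     1.698]
pinTip [249.01119018 246.1344201 ]
p1 [276.62155403 189.6121618 ]
p2 [218.39515987 189.63555012]
seat [249.60932139 221.89511346]
```

View pics/w4.png

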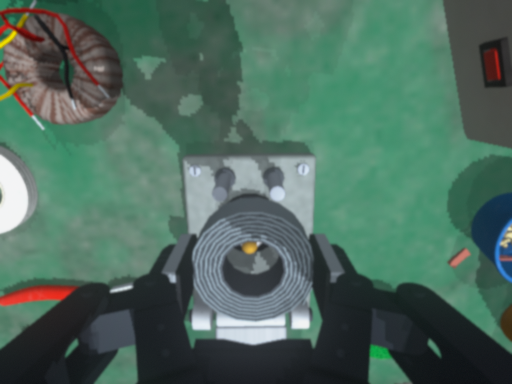

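Run:
```python
from h import *;import pickle
for i in range(5):
    o=bot.observe();W=viewer.camera_info('wrist');R=Ro.from_euler('xyz',o['tool_rot']).as_matrix()
    C=-W['R'].T@W['t'];print(o['clock'],o['position'],C,R.T@(C-o['position']))
    viewer.grab_frame('top')
im=cv2.imread('pics/w4.png');cv2.imwrite('pics/w4c.png',cv2.resize(im[150:300,180:320],(640,686))[:600])
```

```text
5.0 [0.46448034 0.14423358 0.10267113] [0.45529991 0.21625672 0.24537163] [ 7.26766390e-02  1.07383054e-04 -1.42664431e-01]
5.05 [0.46450467 0.14481566 0.10259591] [0.4552337  0.21679641 0.24528754] [ 7.26641562e-02  8.98401667e-05 -1.42646396e-01]
5.1 [0.46444099 0.14502999 0.10247687] [0.45516733 0.21702868 0.24519381] [ 7.26736673e-02  1.05965057e-04 -1.42676081e-01]
5.15 [0.46440401 0.14507582 0.10239622] [0.45511753 0.21708001 0.24510958] [ 7.26608609e-02  9.61496086e-05 -1.42682628e-01]
5.2 [0.46434296 0.14501703 0.10234576] [0.45508815 0.21703247 0.2450432 ] [ 7.26529450e-02  1.17043884e-04 -1.42674352e-01]
```

View pics/w4c.png

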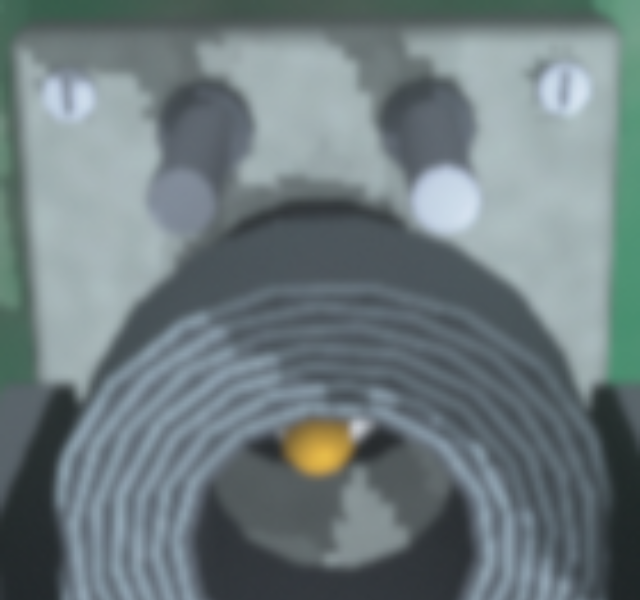

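View pics/t4.png

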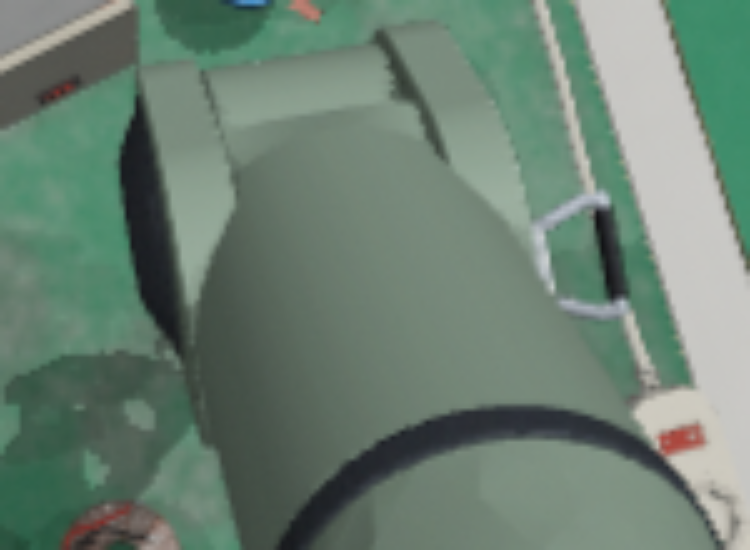

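Run:
```python
from h import *
W=viewer.camera_info('wrist');f=viewer.grab_frame('wrist')
cv2.imwrite('pics/w5c.png',cv2.resize(f[150:300,180:320,::-1],(560,600)))
o=bot.observe();print(o['clock'],o['position'])
for n,l in [('pinTip',(.4645,.1205,.062)),('p1',(.477,.159,.058)),('p2',(.4412,.1545,.058)),('seat',(.4645,.1205,.022)),('c1',(.50605,.17439,.016)),('c2',(.4106,.1625,.016))]: print(n,(proj(W,l)+.5-[180,150])*4)
```

```text
5.3 [0.46430185 0.144783   0.10227088]
pinTip [273.73360638 407.50187661]
p1 [384.73785508 183.19058228]
p2 [152.52688044 182.30465965]
seat [276.76116958 307.63376456]
c1 [536.98586964  53.94414201]
c2 [15.79330454 51.34164781]
```

View pics/w5c.png

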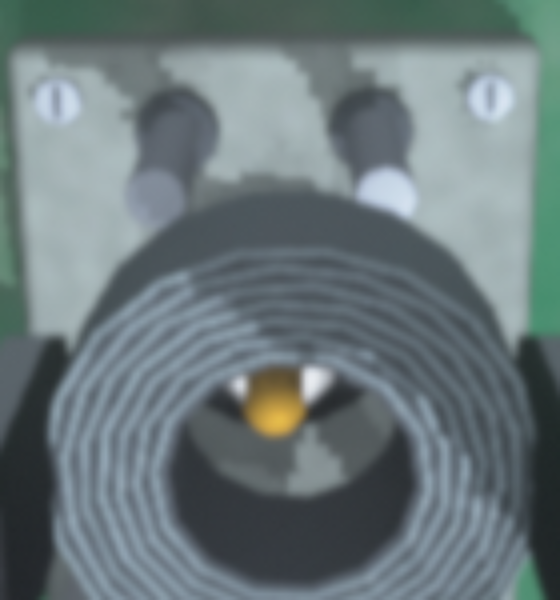

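Request:
move_arm(plan=[[-0.9,-0.12,0,0,0,0],[0,0,0.9,0,0,0],[0,0,0.8,0,0,0],[0,0,0.4,0,0,0],[0,0,0,0,0,0]])

```text
clock: 5.8
position: [0.4637, 0.1215, 0.0489]
tool_rot: [-3.14, 0.0, 1.699]
force: [-0.4, 0.2, -2.4]
grip_width: 0.0537
```

Request:
move_arm(plan=[[0,0,0,0,0,0],[0,0,0,0,0,0]])

```text
clock: 6.0
position: [0.4647, 0.1218, 0.0505]
tool_rot: [3.141, -0.0, 1.699]
force: [0.6, -0.4, -2.1]
grip_width: 0.0536
```

Run:
```python
from h import *
W=viewer.camera_info('wrist');f=viewer.grab_frame('wrist')
cv2.imwrite('pics/w6c.png',cv2.resize(f[190:340,180:320,::-1],(560,600)))
o=bot.observe();print(o['clock'],o['position'],o['tool_rot'],o['force'])
for n,l in [('pinTip',(.4645,.1205,.062)),('p1',(.477,.159,.058)),('p2',(.4412,.1545,.058)),('seat',(.4645,.1205,.022))]: print(n,(proj(W,l)+.5-[180,190])*4)
```

```text
6.05 [0.46466848 0.1217843  0.05053655] [ 3.14046134e+00 -2.73837493e-04  1.69898283e+00] [ 0.20764111 -0.38461629 -1.14426544]
pinTip [289.25598558 281.80872448]
p1 [445.13412281 -30.91910797]
p2 [119.87487127 -31.80904745]
seat [289.72185268 144.55680817]
```

View pics/w6c.png

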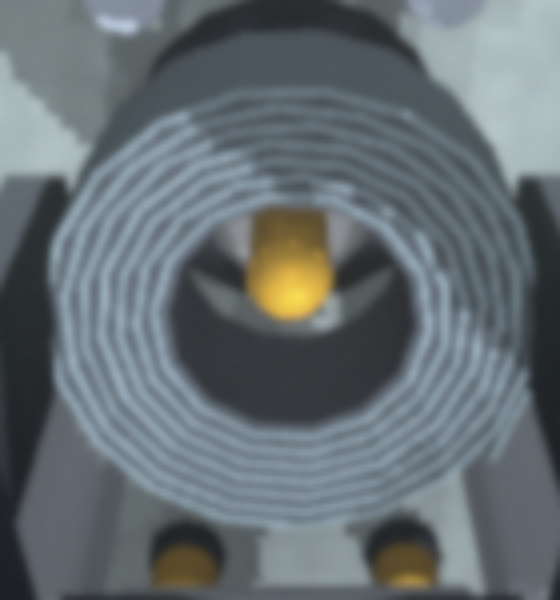

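The pin dome is at about (290,278) and the bore centre at (291,313). Corrected for height that is within 0.8 mm, so I'll nudge by 0.75 mm and lower.

Request:
move_arm(plan=[[-0.03,0,0.2,0,0,0],[0,0,0.2,0,0,0],[0,0,0.2,0,0,0],[0,0,0.15,0,0,0],[0,0,0,0,0,0]])

```text
clock: 6.55
position: [0.464, 0.1206, 0.0304]
tool_rot: [-3.141, 0.0, 1.699]
force: [0.5, -0.0, -1.6]
grip_width: 0.0533
```

Request:
move_arm(plan=[[0,0,0.1,0,0,0],[0,0,0.1,0,0,0],[0,0,0.05,0,0,0],[0,0,0,0,0,0]])

```text
clock: 6.95
position: [0.4643, 0.1208, 0.0247]
tool_rot: [-3.141, 0.0, 1.699]
force: [0.1, -0.1, -2.2]
grip_width: 0.0534
```

Run:
```python
from h import *
W=viewer.camera_info('wrist');f=viewer.grab_frame('wrist')
cv2.imwrite('pics/w7c.png',cv2.resize(f[170:340,160:340,::-1],(635,600)))
o=bot.observe();print(o['clock'],o['position'],o['tool_rot'],o['force'],o['grip_width'])
```

```text
7.0 [0.4643387  0.12077726 0.02478753] [-3.14156360e+00  3.53610158e-05  1.69878279e+00] [-0.04986562  0.20743683 -2.10740014] 0.053436412202593375
```

View pics/w7c.png

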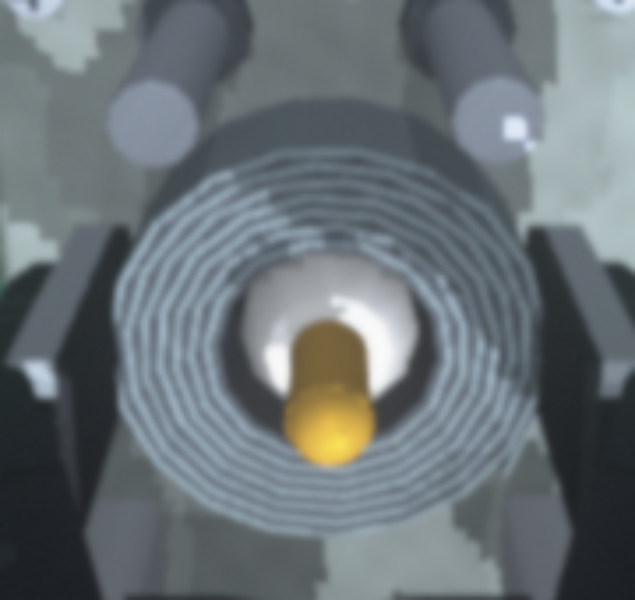

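The core is around the bush. Setting it down the last bit, then releasing.

Request:
move_arm(plan=[[0,0,0.04,0,0,0],[0,0,0,0,0,0]])

```text
clock: 7.2
position: [0.4644, 0.1208, 0.0245]
tool_rot: [3.141, -0.0, 1.699]
force: [-4.4, -1.4, 18.3]
grip_width: 0.0536
```

Request:
move_arm(plan=[[0,0,0,0,0,0],[0,0,0,0,0,0],[0,0,0,0,0,0],[0,0,0,0,0,0],[0,0,0,0,0,0]], claw=-1)

```text
clock: 7.7
position: [0.4644, 0.1208, 0.0238]
tool_rot: [3.142, -0.0, 1.699]
force: [1.3, 0.4, 1.0]
grip_width: 0.0856
```

Run:
```python
from h import *
W=viewer.camera_info('wrist');f=viewer.grab_frame('wrist')
cv2.imwrite('pics/w8c.png',cv2.resize(f[170:340,160:340,::-1],(635,600)))
o=bot.observe();print(o['clock'],o['position'],o['tool_rot'],o['force'],o['grip_width'])
```

```text
7.75 [0.46433858 0.12079401 0.02376696] [-3.14154138e+00  3.93170656e-05  1.69878458e+00] [ 0.0142247  -0.23687639  0.38413757] 0.08535766504964773
```

View pics/w8c.png

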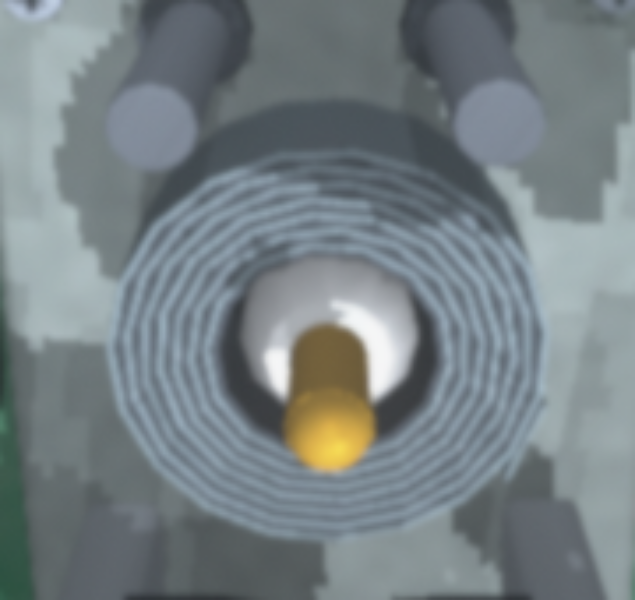

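The core lies flat and concentric round the bush; contact came at the expected height. Going up, then turning 90° so the jaws close across the bar.

Request:
move_arm(plan=[[0,0,-0.5,0,0,0],[0,0,-0.9,0,0,0],[0,0,-1,0,0,0],[0,0,-1,0,0,0],[0,0,-1,0,0,0]])

```text
clock: 8.25
position: [0.4642, 0.1207, 0.1356]
tool_rot: [3.141, -0.0, 1.698]
force: [0.2, -0.2, 0.4]
grip_width: 0.0859
```

Request:
move_arm(plan=[[0,0,-1,0,0,-0.0455],[0,0,-1,0,0,-0.0455],[0,0,-0.5,0,0,-0.0455],[0,0,0,0,0,-0.0455],[0,0,0,0,0,-0.0455]])

```text
clock: 8.75
position: [0.4644, 0.1207, 0.1977]
tool_rot: [3.14, 0.001, 2.419]
force: [0.0, -0.0, -0.3]
grip_width: 0.0857
```

Request:
move_arm(plan=[[0,0,0,0,0,-0.0455],[0,0,0,0,0,-0.0455],[0,0,0,0,0,-0.0455],[0,0,0,0,0,-0.0455],[0,0,0,0,0,-0.0455]], claw=0.5)

```text
clock: 9.25
position: [0.4642, 0.1205, 0.1972]
tool_rot: [-3.141, 0.001, 3.134]
force: [0.8, 0.1, 0.0]
grip_width: 0.0216
```

Run:
```python
from h import *
o=bot.observe();print(o['clock'],o['position'],o['tool_rot'],o['force'],o['grip_width'],o['qpos'])
go([.486,-.042,.19])
```

```text
9.25 [0.46421948 0.12046006 0.19715938] [-3.14117046e+00  5.56737075e-04  3.13374699e+00] [0.77195716 0.11115479 0.03640607] 0.02156666592508754 [-0.39129432  0.33835672  0.01667286  2.01014572 -0.0069272   0.79278735
  1.19224403]
units [-0.922 -6.491  0.29 ] at [0.4642 0.1205 0.1972] rot [-3.141e+00  1.000e-03  3.134e+00]
```

Request:
move_arm(plan=[[0,0,0,0,0,-0.0452],[0,-0.9,0,0,0,0],[0,-0.95,0,0,0,0],[0,-0.95,0,0,0,0],[0,-0.95,0,0,0,0]])

```text
clock: 9.75
position: [0.4763, 0.0266, 0.1972]
tool_rot: [-3.141, 0.001, -3.013]
force: [-0.2, -0.0, 0.4]
grip_width: 0.0212
```

Request:
move_arm(plan=[[0,-0.95,0,0,0,0],[0,-0.95,0,0,0,0],[0,-0.9,0,0,0,0],[0,0,0,0,0,0],[0,0,0,0,0,0]])

```text
clock: 10.25
position: [0.4852, -0.0418, 0.1969]
tool_rot: [-3.141, 0.0, -3.014]
force: [0.4, -0.0, -0.8]
grip_width: 0.0214
```

Run:
```python
from h import *;import pickle
T=viewer.camera_info('top')
W=viewer.camera_info('wrist');f=viewer.grab_frame('wrist');pickle.dump(W,open('w9.pkl','wb'))
cv2.imwrite('pics/w9.png',f[:,:,::-1])
o=bot.observe();print(o['clock'],o['position'],o['tool_rot'],o['force'],o['grip_width'])
print(proj(W,[.5095,-.0387,.11]),proj(W,[.4627,-.0452,.11]))
```

```text
10.3 [ 0.48521724 -0.04119269  0.19679196] [-3.14153345e+00  2.40860797e-04 -3.01288516e+00] [-0.67439772  1.49867052 -0.08871485] 0.021395989285315647
[253.29664427 223.94544742] [252.6646304  164.92583245]
```

View pics/w9.png

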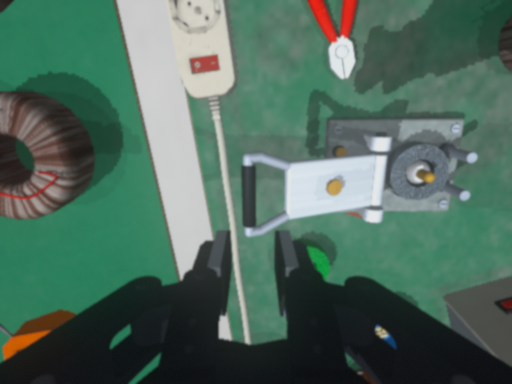

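Run:
```python
from h import *;import pickle
W=pickle.load(open('w9.pkl','rb'));T=viewer.camera_info('top');S=viewer.camera_info('scene')
im=cv2.imread('pics/w9.png');t=cv2.imread('pics/top0.png');s=cv2.imread('pics/scene0.png')
def dark(a,x0,y0,x1,y1,th=60):
    m=(a[y0:y1,x0:x1].max(2)<th).astype(np.uint8);n,l,st,ce=cv2.connectedComponentsWithStats(m);i=1+np.argmax(st[1:,4]);return ce[i]+[x0,y0],st[i]
w,sw=dark(im,240,160,258,236);a,sa=dark(t,340,185,362,220);b,sb=dark(s,280,116,310,130)
print(w,sw,a,sa,b,sb)
for nm,cs,us in [('all',[W,T,S],[w,a,b]),('TS',[T,S],[a,b]),('WT',[W,T],[w,a]),('WS',[W,S],[w,b])]:
    X=tri(cs,us);print(nm,X,[np.round(proj(c,X)-u,2) for c,u in zip(cs,us)])
o=bot.observe();print(o['position'])
```

```text
[252.40243902 199.04878049] [ 10   7   5  59 164] [351.34615385 200.76923077] [ 9  7  6 18 52] [294.         122.45901639] [ 6  5 18  4 61]
all [ 0.48755948 -0.04209389  0.10902556] [array([ 0.16, -2.4 ]), array([-0.2 , -0.18]), array([-0.16, -0.16])]
TS [ 0.48715307 -0.04288592  0.107799  ] [array([-0.  ,  0.04]), array([-0.02, -0.01])]
WT [ 0.48700199 -0.04167644  0.11405663] [array([ 0.8 , -0.95]), array([ 0.14, -0.22])]
WS [ 0.48773498 -0.04158768  0.10933038] [array([ 0.78, -1.98]), array([-0.23, -0.12])]
[ 0.48521724 -0.04119269  0.19679196]
```

Run:
```python
from h import *
im=cv2.imread('pics/w9.png');print(im[195:200,238:262].mean(0).astype(int).tolist())
t=cv2.imread('pics/top0.png');print(t[200:202,344:360].mean(0).astype(int).tolist())
```

```text
[[109, 132, 87], [108, 132, 85], [105, 127, 82], [92, 111, 73], [73, 83, 60], [61, 63, 53], [60, 60, 53], [65, 64, 57], [69, 68, 61], [70, 68, 61], [68, 67, 60], [64, 64, 57], [62, 61, 54], [60, 59, 52], [57, 57, 50], [55, 56, 48], [57, 60, 50], [76, 85, 65], [103, 118, 88], [115, 133, 99], [118, 135, 101], [116, 134, 100], [115, 132, 98], [115, 131, 98]]
[[100, 122, 82], [103, 123, 87], [105, 125, 92], [103, 122, 89], [98, 120, 82], [92, 112, 77], [32, 35, 29], [41, 38, 38], [54, 50, 48], [56, 56, 48], [73, 89, 58], [99, 123, 75], [101, 127, 75], [99, 127, 73], [99, 127, 70], [101, 129, 79]]
```

Request:
move_arm(plan=[[-0.06,-0.12,0.6,0,0,0],[0,0,0.9,0,0,0],[0,0,0.8,0,0,0],[0,0,0.5,0,0,0],[0,0,0.2,0,0,0]])

```text
clock: 10.8
position: [0.4868, -0.0437, 0.1205]
tool_rot: [3.141, -0.001, -3.012]
force: [-0.3, 1.2, 0.9]
grip_width: 0.0214
```

Run:
```python
from h import *
for i in range(2): f=viewer.grab_frame('wrist')
s=viewer.grab_frame('scene')
cv2.imwrite('pics/w10.png',f[:,:,::-1]);cv2.imwrite('pics/s10.png',cv2.resize(s[70:220,220:380,::-1],(640,600)))
o=bot.observe();print(o['clock'],o['position'],o['tool_rot'],o['force'],o['grip_width'])
```

```text
10.95 [ 0.48738969 -0.04414648  0.12169894] [-3.14155251e+00  1.90963406e-04 -3.01262682e+00] [-0.3805379   0.66269782  0.36875999] 0.02134019733245178
```

View pics/w10.png

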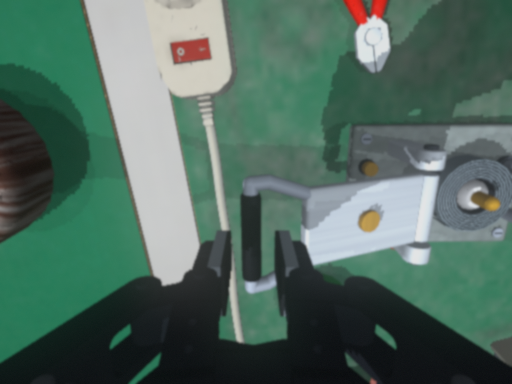

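View pics/s10.png

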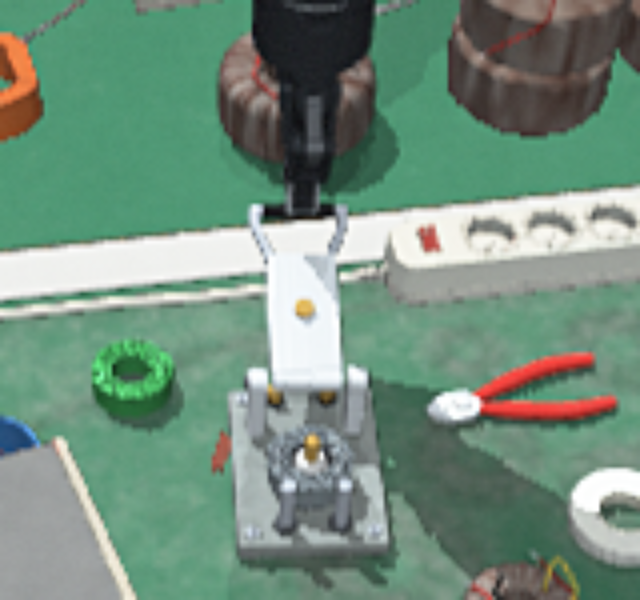

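The bar lies centred between the fingers (column 251, fingers at 228 and 280). Descending and closing on it.

Request:
move_arm(plan=[[0,0,0.5,0,0,0],[0,0,0.4,0,0,0],[0,0,0.12,0,0,0],[0,0,0,0,0,0]])

```text
clock: 11.35
position: [0.4869, -0.0444, 0.0952]
tool_rot: [3.142, -0.001, -3.013]
force: [-0.8, 0.5, 0.6]
grip_width: 0.0214
```

Request:
move_arm(plan=[[0,0,0,0,0,0],[0,0,0,0,0,0],[0,0,0,0,0,0],[0,0,0,0,0,0]], claw=1, force=40)

```text
clock: 11.75
position: [0.4873, -0.0447, 0.096]
tool_rot: [-3.141, 0.0, -3.013]
force: [-1.5, -5.3, 1.0]
grip_width: 0.0092
```

Run:
```python
from h import *
s=viewer.grab_frame('scene')
cv2.imwrite('pics/s11.png',cv2.resize(s[70:220,220:380,::-1],(640,600)))
o=bot.observe();print(o['clock'],o['position'],o['tool_rot'],o['force'],o['grip_width'],o['qpos'])
```

```text
11.8 [ 0.48727684 -0.04470221  0.09599617] [-3.14122980e+00  2.21988787e-04 -3.01321348e+00] [-1.77561701 -4.80752785  2.52866517] 0.009289961630681645 [-0.05050533  0.51892541  0.02699373  2.06510947 -0.02465984  0.55759363
  1.69303403]
```

View pics/s11.png

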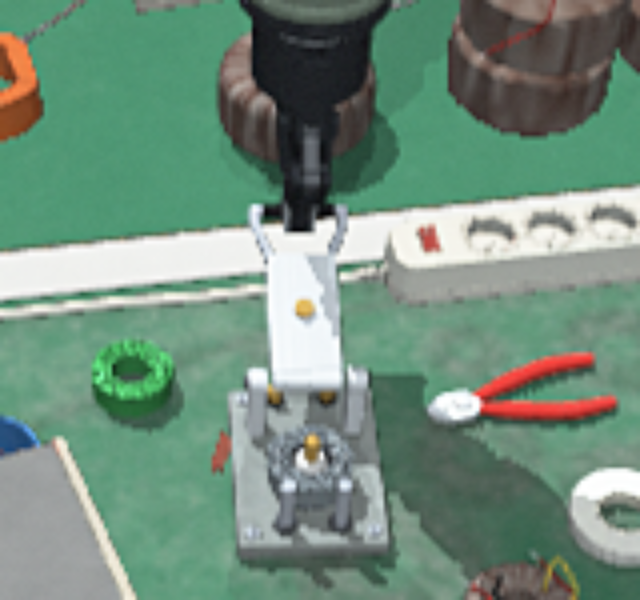

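Run:
```python
import numpy as np
th=np.array([2.787,2.72,2.63,2.54,2.45,2.36,2.24,2.12,2.0,1.88,1.76,1.64,1.52,1.4,1.28,1.16,1.04,.92,.8,.68,.56,.44,.34,.26,.2])
for a,b in zip(th,th[1:]): print(b,np.round([.124*(np.cos(b)-np.cos(a))/.025,-.124*(np.sin(b)-np.sin(a))/.025],3))
```

```text
2.72 [ 0.126 -0.308]
2.63 [ 0.201 -0.399]
2.54 [ 0.236 -0.379]
2.45 [ 0.269 -0.356]
2.36 [ 0.3   -0.331]
2.24 [ 0.444 -0.396]
2.12 [ 0.488 -0.34 ]
2.0 [ 0.525 -0.28 ]
1.88 [ 0.555 -0.215]
1.76 [ 0.576 -0.147]
1.64 [ 0.59  -0.077]
1.52 [ 0.595 -0.005]
1.4 [0.591 0.066]
1.28 [0.579 0.136]
1.16 [0.559 0.204]
1.04 [0.53 0.27]
0.92 [0.494 0.331]
0.8 [0.451 0.388]
0.68 [0.401 0.439]
0.56 [0.346 0.484]
0.44 [0.285 0.522]
0.34 [0.188 0.459]
0.26 [0.117 0.379]
0.2 [0.068 0.29 ]
```

Request:
move_arm(plan=[[0,0.126,-0.308,0,0,0],[0,0.2,-0.4,0,0,0],[0,0.236,-0.38,0,0,0],[0,0.27,-0.356,0,0,0],[0,0.3,-0.33,0,0,0]])

```text
clock: 12.3
position: [0.4833, -0.0164, 0.141]
tool_rot: [-3.141, -0.0, -3.013]
force: [-1.8, -8.0, 2.4]
grip_width: 0.0094
```

Run:
```python
from h import *
s=viewer.grab_frame('scene')
cv2.imwrite('pics/s12.png',cv2.resize(s[40:220,210:380,::-1],(567,600)))
o=bot.observe();print(o['clock'],o['position'],o['tool_rot'],o['force'],o['grip_width'],o['moment'])
```

```text
12.35 [ 0.48342102 -0.01526407  0.14200244] [-3.14141300e+00  4.91648101e-04 -3.01237546e+00] [-5.84511276 -8.45046169 10.79876885] 0.009076912060569821 [-2.20766495  1.49302358  0.03611229]
```

View pics/s12.png

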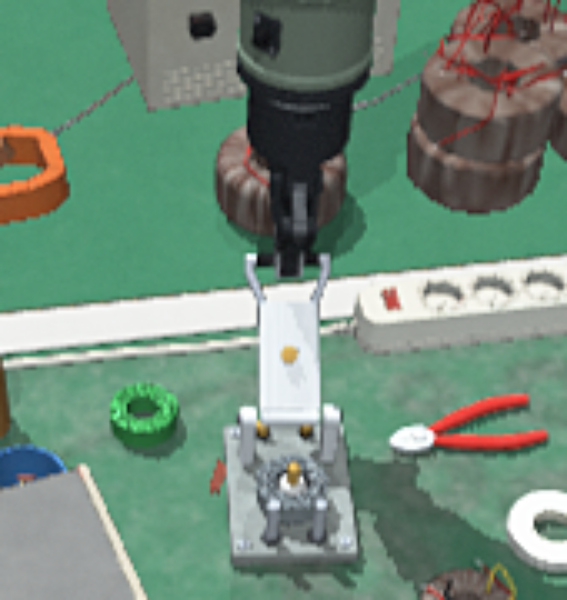

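Request:
move_arm(plan=[[0.02,0.42,-0.43,0,0,0],[0.02,0.48,-0.34,0,0,0],[0,0.525,-0.28,0,0,0],[0,0.555,-0.215,0,0,0],[0,0.576,-0.147,0,0,0]])

```text
clock: 12.85
position: [0.4741, 0.0481, 0.1763]
tool_rot: [-3.142, 0.0, -3.013]
force: [3.1, -0.1, -13.1]
grip_width: 0.0091
```

Run:
```python
from h import *
s=viewer.grab_frame('scene')
cv2.imwrite('pics/s13.png',cv2.resize(s[40:220,210:380,::-1],(567,600)))
o=bot.observe();print(o['clock'],o['position'],o['tool_rot'],o['force'],o['grip_width'],o['moment'])
```

```text
12.9 [0.4740989  0.05057596 0.17666305] [ 3.14053425e+00  9.10989473e-04 -3.01027310e+00] [-5.17706027  1.88346929 12.62221556] 0.009002912643619845 [-0.36269158  1.02072872  0.10454469]
```

View pics/s13.png

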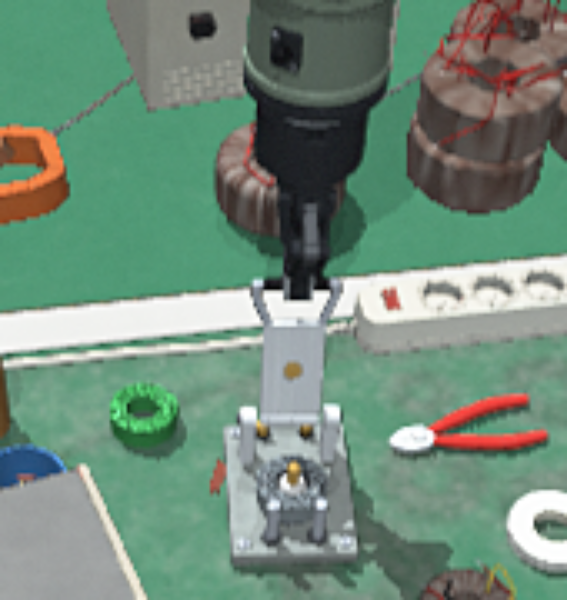

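Request:
move_arm(plan=[[0,0.59,-0.077,0,0,0],[0,0.595,-0.005,0,0,0],[0,0.591,0.066,0,0,0],[0,0.58,0.136,0,0,0],[0,0.56,0.204,0,0,0]])

```text
clock: 13.4
position: [0.4647, 0.12, 0.1676]
tool_rot: [-3.141, 0.0, -3.012]
force: [1.6, -3.3, -2.3]
grip_width: 0.0091
```

Request:
move_arm(plan=[[0,0.53,0.27,0,0,0],[0,0.494,0.33,0,0,0],[0,0.45,0.388,0,0,0],[0,0,0,0,0,0]])

```text
clock: 13.8
position: [0.46, 0.1573, 0.1414]
tool_rot: [3.141, -0.001, -3.011]
force: [-0.5, 2.2, 2.0]
grip_width: 0.0094
```

Run:
```python
from h import *
s=viewer.grab_frame('scene')
cv2.imwrite('pics/s14.png',cv2.resize(s[40:220,210:380,::-1],(567,600)))
o=bot.observe();print(o['clock'],o['position'],o['tool_rot'],o['force'],o['grip_width'],o['moment'])
j=np.array([-.128,.992]);p=o['position'][:2]-[.4709,.0707];print('along',p@j,'perp',p@[.992,.128],np.degrees(np.arccos(p@j/.124)), 'z if',.062+np.sqrt(.124**2-(p@j)**2)-o['position'][2])
```

```text
13.85 [0.46008825 0.15665059 0.14205667] [ 3.14131559e+00 -6.88021954e-04 -3.01173976e+00] [-2.91613785  2.36277008  0.70488215] 0.008985037485054732 [0.55083282 0.38081352 0.13958841]
along 0.08664688859828672 perp 0.0002764193936069003 45.67197796098566 z if 0.008646865176029667
```

View pics/s14.png

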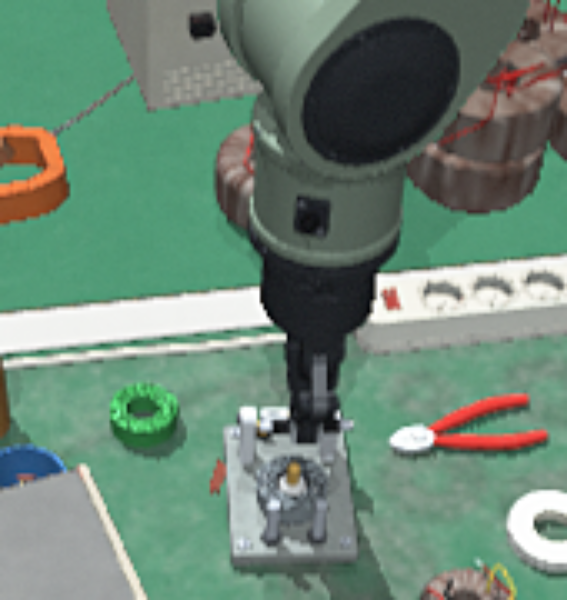

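The leaf is at about 0.8 rad and tracking well with low forces. Continuing down.

Request:
move_arm(plan=[[0,0.4,0.44,0,0,0],[0,0.346,0.484,0,0,0],[0,0.285,0.52,0,0,0],[0,0.19,0.46,0,0,0],[0,0.117,0.38,0,0,0]])

```text
clock: 14.35
position: [0.4562, 0.1891, 0.0845]
tool_rot: [-3.141, 0.0, -3.013]
force: [3.5, -4.2, 0.9]
grip_width: 0.0093
```

Request:
move_arm(plan=[[0,0.07,0.29,0,0,0],[0,0.03,0.2,0,0,0],[0,0,0,0,0,0]], force=60)

```text
clock: 14.65
position: [0.4559, 0.1913, 0.0728]
tool_rot: [-3.141, -0.0, -3.013]
force: [2.3, -2.3, -0.6]
grip_width: 0.008
```

Run:
```python
from h import *
s=viewer.grab_frame('scene');w=viewer.grab_frame('wrist')
cv2.imwrite('pics/s15.png',cv2.resize(s[40:220,210:380,::-1],(567,600)));cv2.imwrite('pics/w15.png',w[:,:,::-1])
o=bot.observe();print(o['clock'],o['position'],o['tool_rot'],o['force'],o['grip_width'],o['moment'])
j=np.array([-.128,.992]);p=o['position'][:2]-[.4709,.0707];print('along',p@j,'perp',p@[.992,.128],'th if bar=tcp+8.6mm',np.arcsin((o['position'][2]+.0086-.062)/.124))
```

```text
14.75 [0.45586881 0.19119934 0.07327663] [-3.14151174e+00  1.27824683e-04 -3.01339737e+00] [ 3.16190812 -3.5424345  -0.30807969] 0.008235803195109876 [-0.53708507 -0.79301173  0.1111531 ]
along 0.12145934152271637 perp 0.0005129777344553256 th if bar=tcp+8.6mm 0.1609899230084378
```

View pics/s15.png

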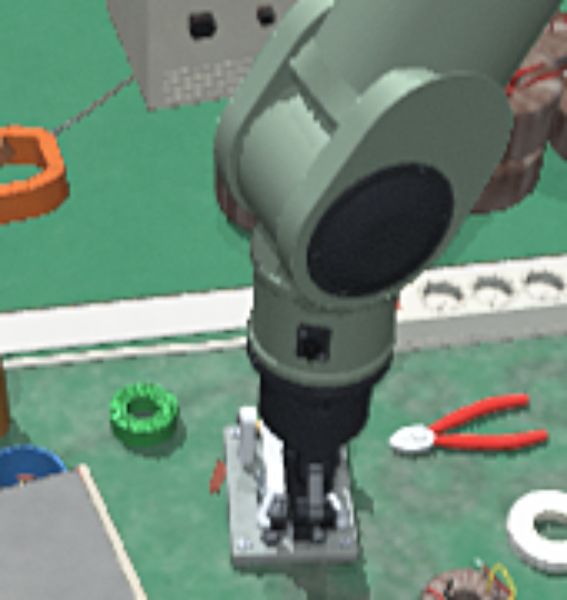

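View pics/w15.png

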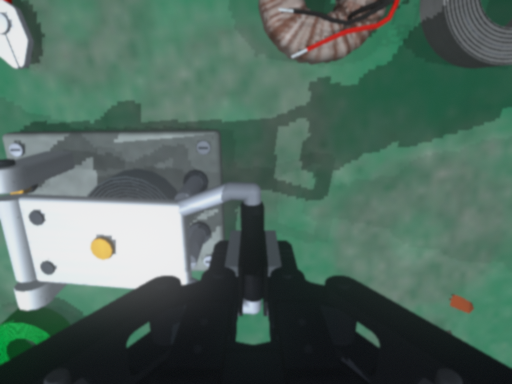

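Request:
move_arm(plan=[[0,0.03,0.2,0,0,0],[0,0.02,0.2,0,0,0],[0,0.01,0.15,0,0,0],[0,0,0.1,0,0,0],[0,0,0,0,0,0]])

```text
clock: 15.25
position: [0.4558, 0.1924, 0.057]
tool_rot: [-3.141, 0.0, -3.014]
force: [3.3, -4.7, 4.9]
grip_width: 0.0081
```

Request:
move_arm(plan=[[0,0,0.08,0,0,0],[0,0,0,0,0,0],[0,0,0,0,0,0]])

```text
clock: 15.55
position: [0.4558, 0.1926, 0.0551]
tool_rot: [-3.141, 0.0, -3.013]
force: [3.8, -4.7, 1.8]
grip_width: 0.0086
```

Request:
move_arm(plan=[[0,0,0.06,0,0,0],[0,0,0,0,0,0],[0,0,0,0,0,0]])

```text
clock: 15.85
position: [0.4558, 0.1926, 0.054]
tool_rot: [-3.142, 0.001, -3.014]
force: [0.2, -5.8, 12.4]
grip_width: 0.0081
```

Request:
move_arm(plan=[[0,0,0.06,0,0,0],[0,0,0,0,0,0],[0,0,0,0,0,0]])

```text
clock: 16.15
position: [0.4559, 0.1927, 0.0535]
tool_rot: [3.141, 0.001, -3.014]
force: [-6.8, -8.4, 42.0]
grip_width: 0.0083
```

It has landed: the force jumped and z stopped at 0.0535. I'll ease the push a little and check.

Request:
move_arm(plan=[[0,0,-0.02,0,0,0],[0,0,0,0,0,0],[0,0,0,0,0,0]])

```text
clock: 16.45
position: [0.4558, 0.1926, 0.0537]
tool_rot: [3.141, 0.001, -3.014]
force: [-3.0, -7.9, 32.7]
grip_width: 0.0081
```

Run:
```python
from h import *
w=viewer.grab_frame('wrist');W=viewer.camera_info('wrist');s=viewer.grab_frame('scene');t=viewer.grab_frame('top')
cv2.imwrite('pics/w16.png',w[:,:,::-1]);cv2.imwrite('pics/s16.png',cv2.resize(s[110:220,240:350,::-1],(600,600)));cv2.imwrite('pics/t16.png',t[:,:,::-1])
for i in range(3):
  o=bot.observe();print(o['clock'],o['position'],o['force'],o['grip_width']);viewer.grab_frame('top')
```

```text
16.6 [0.4558403  0.19266793 0.05364794] [-3.61581215 -6.93169734 32.0392022 ] 0.008177815932165117
16.65 [0.45588058 0.19263582 0.05367518] [-4.0644339  -7.12016513 33.05578694] 0.008093781772590026
16.7 [0.45587411 0.19264195 0.05367128] [-3.43007317 -6.9395059  32.80214462] 0.008124926525806434
```

View pics/w16.png

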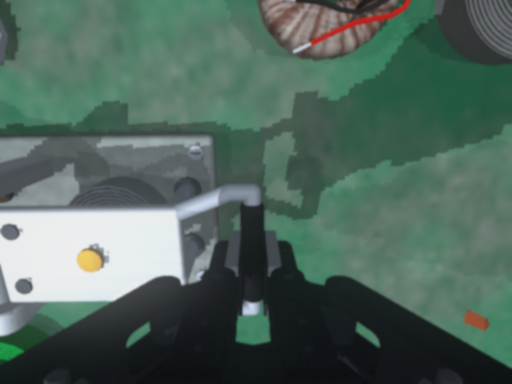

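View pics/s16.png

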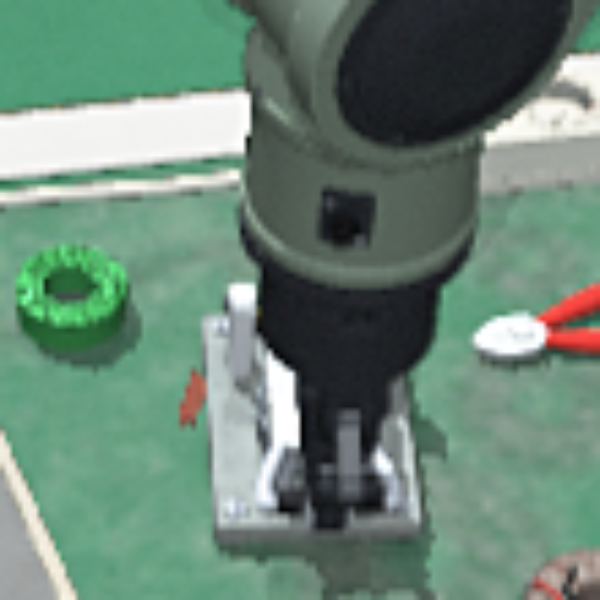

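Request:
move_arm(plan=[[0,0,-0.015,0,0,0],[0,0,0,0,0,0],[0,0,0,0,0,0],[0,0,0,0,0,0]])

```text
clock: 17.15
position: [0.4558, 0.1926, 0.0538]
tool_rot: [3.142, 0.001, -3.014]
force: [-2.0, -7.2, 25.0]
grip_width: 0.0082
```

Run:
```python
from h import *
o=bot.observe();print(o['clock'],o['position'],o['force'],o['grip_width'])
if o['force'][2]>14: workorder.job_done();print('done')
```

```text
17.15 [0.45581075 0.1926241  0.05377518] [-2.00923807 -7.19153634 24.95294524] 0.008183333402357926
the job is handed in; nothing more can be done
done
```

I slipped the small bare grey core over the jig's bush and swung the leaf right over by its handle bar. I then pressed it onto the stop pillars and handed the job in at 17.2 s, still holding it down.

- **Core:** after release, the wrist picture showed it concentric round the bush. It met the seat at the expected height, within about 0.5 mm.
- **Leaf:** travel stopped with the fingertips (TCP) at z ≈ 0.0538 m, against 0.0534 m worked out for a closed leaf. The push rose sharply to 42 N there, far above the 5–6 N the spring takes, so I read it as landed on the stops. I eased it to a steady 25 N at hand-in. The stop contact itself was hidden by the gripper in every view, so this rests on height and force only.
- **Limits:** that brief 42 N, through the fingers on the bar, was the highest force I saw. The arm and gripper body were not seen pressing on anything.
- **Disagreement:** the wrist camera differed from the other two by about 2 mm. I allowed for this by lining up the core and the bar directly in the wrist view.
- **Other things on the bench:** I did not touch any of them and saw none disturbed, but did not check each one separately at the end.

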